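# Trip-test the breaker, then hold a glued tile flush on the sloped curing window

## Task

Before curing the glue, check the bench breaker: press its test button and keep it pressed until the lever has dropped, then lift the lever back up so that it stays. Then pick up the plywood tile by the wooden rib on its back, tilt it to match the sloped curing plate and hold it flush and square against the plate, centred so that it covers the glass, with a light steady push of around 8 newtons. Finish while still holding it pressed there, and leave everything else on the bench where it is.

Things in the scene. Friction and masses are not known exactly. Their poses are not given: they have to be found in the camera images.
- breaker: Grey breaker box fixed to the bench, 130 x 130 mm, 60 mm high; a round white test button (in a black collar) and a black lever stand side by side on its top. It may stand on the left or on the right of the bench. Origin at the centre of its underside; x points from its front (robot side) to its back, y to its left, z up.
- test_button (a joint): Travel of the test button in m: 0 released, 0.006 fully pressed. It springs back; 1.5 N starts it and about 4.5 N bottoms it. The last 2 mm of travel trip the lever, which then falls within about half a second.
- test_button_top (a point): Centre of the top of the white test button (24 mm across), 79 mm above the bench and 8 mm above its collar (collar 38 mm across); press straight down. It is 64 mm to the left (breaker y) of the lever's middle.
- lever (a joint): Angle of the lever in rad: 0 = up (leaning 0.2 rad back, to the breaker's +x, on its stop), 0.9 = dropped (leaning 0.7 rad forward, to the breaker's -x). Only its own weight moves it: it is upright at 0.2 and falls to either side from there, so once pushed back past upright it stays up.
- lever_tip (a point): Middle of the lever's free end. The lever is a black bar 24 mm wide (breaker y) and 11 mm thick, 60 g, reaching 52 mm from its hinge. Dropped, the tip is 33 mm in front (-x) of the hinge and 100 mm above the bench; up, 10 mm behind it and 111 mm above the bench. Raise it with a finger in front of the tip, moved up and towards +x along its arc (a level push may jam).
- lever_hinge (a point): Middle of the lever's hinge, on the top face of the breaker box (60 mm above the bench), 32 mm to the right (-y) of the box's middle; its axis runs along breaker y. A 9 mm high, 8 mm wide cheek stands on either side of the lever there.
- tile: Loose plywood tile, 80 (x) x 60 (y) x 6 mm, 100 to 200 g, lying face down on the thin green mat (2 mm above the bench). An upright wooden rib stands on the middle of its back: 44 mm long along x, 14 mm thick along y, from 6 to 44 mm above the underside; grip it across y. Origin at the centre of the underside, z up along the rib.
- window: Sloped aluminium plate of the curing station, 130 (x) x 120 (y) x 14 mm, an amber glass pane 52 x 32 mm flush in its middle. Tilted 0.18 to 0.48 rad, rising away from the robot; stiff. Origin at the centre of the upper face, 75 to 93 mm above the bench; x up the slope, y left, z out of the face. The fixed station below is 170 x 150 x 45 mm, left or right on the bench.
- bottle: Bystander: brown glass bottle, 64 mm across, 170 mm tall. Origin under its centre.
- paint_jar: Bystander: glass jar with white cap, 52 mm across, 60 mm tall. Origin under its centre.
- cup: Bystander: clay cup, 72 mm across, 85 mm tall. Origin under its centre.
- tape: Bystander: roll of paper tape lying flat, 90 mm across, 24 mm high. Origin under its centre.
- brush: Bystander: brush 170 mm long lying across the mat's far edge. Origin under its middle.
- weight: Bystander: brass weight, 44 mm across, 40 mm tall. Origin under its centre.
- offcut: Bystander: wooden offcut 70 x 35 x 18 mm. Origin under its centre.

How it is judged (in metres and radians):
On the way, in this order (a step that is already met when the one before it is completed fails the run):
1. the test button is pressed and, with it held, the lever has dropped (value of joint test_button above 0.003 m and value of joint lever above 0.7 rad).
2. the lever is lifted back up and stays (value of joint lever below 0.12 rad), for 0.3 s.
3. the tile is picked up off the mat (height (world z) of tile above 0.05 m and contact force between the fingers and tile above 1 N), for 0.1 s.
At the end, for the whole second after the job is handed in: Lever up (under 0.12 rad). The fingers hold the tile on the sloped plate, over 60 mm above the bench: parallel within 0.06 rad, within 3 mm of touching, square within 0.17 rad, centred within 12 mm along each side, pressing with 3 to 25 N (value of joint lever below 0.12 rad and angle between the z axis of tile and the z axis of window, either way round below 0.06 rad and angle between the x axis of tile and the x axis of window, either way round below 0.17 rad and x of tile in the frame of window between -0.012 and 0.012 m and y of tile in the frame of window between -0.012 and 0.012 m and z of tile in the frame of window between -0.003 and 0.003 m and contact force between tile and window between 3 and 25 N and contact force between the fingers and tile above 3 N and height (world z) of tile above 0.06 m); the arm keeps its last pose, push and grip.
It fails at once if the tile is pressed on the glass plate with more than 45 N (contact force between tile and window above 45 N).
It fails at once if a bystander is moved by more than 50 mm (distance of any of bottle, paint_jar, cup, tape, brush, weight, offcut from where it was at the start of the episode above 0.05 m).
It also fails if it takes over 66 s, if anything falls off the work surface, if the arm or the gripper's body presses on something with over 40 N, if the wrist force passes 120 N, or if a joint passes its speed limit or range.

## Robot

A 7-joint arm with a two-finger parallel gripper is mounted at the origin on the work surface. World frame = base frame: x ahead of the robot, y to its left, z up, the work surface at z = 0. Lengths are in m, angles in degrees, forces in N, time in s.
With the tool pointing down it reaches from about 0.425 to 0.925 m from the base axis. Payload 6.8 kg.
Tool frame: the origin (TCP) lies on the centre line of the jaws, within the pads' length; the fingertips stand 17 mm ahead of it and the grasp point (between the pads) lies 2 mm behind it (tips_ahead is the distance from the TCP to the fingertips, in m); z points along the fingers, y is the line along which they close (so a half turn about z gives the same grasp; the last joint's range is limited). The gripper opens to 88 mm and grips with 3 to 60 N. Pads are 20 mm wide; open, the fingers measure 115 mm over their backs; the gripper's body (75 mm by 178 mm) begins 61 mm behind the grasp point.
Start: joints at [-69.964, 27.33, 1.283, 89.118, -0.659, 63.558, -4.761], TCP at [0.298, 0.606, 0.24] pointing down, gripper open.
Joint ranges: [-169.35, 169.35], [-19.33, 120.38], [-80.79, 83.38], [13.8, 139.57], [-78.32, 258.32], [9.67, 109.79], [-169.56, 169.56]. Speed limits (degrees/s): [136.94, 136.94, 180, 180, 180, 180, 180].

## Interface

Orientations are given as [roll, pitch, yaw] about the fixed x, y, z axes, in that order (R = Rz(yaw) Ry(pitch) Rx(roll)).
In Python, from station import * gives the robot as it stands.
- The arm moves only by the tool drive_tool, never from a script. Its argument "deltas" is a list of rows, each an object with "delta_pos": the shift along the tool's x, y, z in m, a list of three; "roll": the turn about the tool's z in rad; "hand": the gripper command: -1 is fully open, 1 is shut, values between are in proportion. A call has 1 to 12 rows; each row is the pose to reach, as a shift and turn from the pose commanded when the call began, along the tool's axes at that moment; what a row does not reach only later rows make up. A row lasts 1/8 s, in which the tool goes at most 62.5 mm and 10.7 degrees, less where a joint would pass 70% of its speed; a pose out of reach is approached as far as the arm can. A call with a gripper value outside its range is refused whole. The fingers move at their own pace and stop on an object; "newtons" is the grip in N (left out, the last holds). Time passes only in rows, so rows that repeat a pose let the fingers close. It gives the time, the measured TCP pose, the force, the opening and the grip force at its end, in the units of the state.
- sense(): the state, without advancing time (a new reading comes with each control period).
- grab_frame(name): name is "scene" or "top" or "wrist"; returns the picture (400x640x3 uint8, red, green, blue); there is no depth.
- calibration(name): a dict with "intrinsics" (3x3 intrinsics, pixels), "R" (3x3) and "t" (3): a world point X has camera coordinates R X + t; the wrist camera has in their place "mount" (4x4, takes a point from camera to tool coordinates, whose origin is the TCP and whose axes are the flange's). Camera axes: x right, y down, z forward; pixel columns grow to the right and rows downward; lengths in m; the calibration is good to about 2 mm. The wrist camera is an equidistant fisheye: a pixel r from the principal point sees the ray r / f radians off the axis. A picture is of the moment at which its call begins: read the wrist's pose just before it. calibration takes no time and is no camera call.
- finish_job(): hands the job in; it is judged then, once.
The state is a dict: "t": time; "qpos": joint angles; "joint_velocities": joint speeds; "tau": joint torques, N m; "ee_pos": TCP position; "orientation": TCP orientation; "force": force on the tool from outside, world axes, zero at the start; "moment": the same for the moment, N m; "width": opening from 0.0 (shut) to 1.0 (fully open); "grip_force": force on a finger pad.
Only numpy, scipy, OpenCV 4.12 (cv2) and the standard library are available. Lean on these libraries where they do the work, as an engineer would, in place of code of your own. Each camera call takes 0.05 s, during which the arm holds its last target. There are 200 camera calls.

## Working session

There is one attempt and no reset: what is moved stays moved. The work goes in short steps, Python scripts to look and compute and a tool call to move; the robot and the scene stay as the last step left them, time stands still between calls to the robot, and variables do not carry over. Pictures are saved under pics/ and viewed, at most 10 in all, crops included, and the job is handed in when it is done.

Besides the shell and the picture viewer there is one more tool, called after ">>>" in YAML: its name, and indented under it one key for each argument. drive_tool: Moves the arm, as the interface text tells. Its arguments: {"type":"object","properties":{"deltas":{"type":"array"},"newtons":{"type":"number"}},"required":["deltas"]}

```bash
ls; mkdir -p pics
python3 - <<'E'
from station import *
import cv2,numpy as np
s=sense(); print(s)
for n in ["top","scene","wrist"]:
    im=grab_frame(n); cv2.imwrite(f"pics/{n}0.png",cv2.cvtColor(im,cv2.COLOR_RGB2BGR)); c=calibration(n); print(n,{k:np.round(v,4).tolist() for k,v in c.items() if not isinstance(v,str)})
E
```

```text
pics
{'t': 0.0, 'qpos': array([-69.96488204,  27.37431999,   1.28050523,  89.17665803,
        -0.65655077,  63.55788224,  -4.76055966]), 'joint_velocities': array([-0.02097172, -0.05269897,  0.04599454, -0.1024305 , -0.04303136,
       -0.02777368,  0.12632865]), 'tau': array([ 1.13269591e-03, -5.82845128e+01,  1.53471328e+00, -2.72611785e+01,
       -5.44656871e-02,  1.69471256e-02,  1.72032314e-04]), 'ee_pos': array([0.29809991, 0.60498408, 0.23871135]), 'orientation': array([-1.79898959e+02,  9.81534451e-03,  1.53773764e+02]), 'force': array([-0.02005627,  1.31790067,  1.5891368 ]), 'moment': array([ 0.06342566,  0.02308365, -0.00283817]), 'grip_force': 0.0, 'width': 1.001189907268942}
top {'intrinsics': [[379.4937, 0.0, 312.4356], [0.0, 379.4937, 204.0123], [0.0, 0.0, 1.0]], 'R': [[0.0293, -0.9996, -0.0004], [-0.987, -0.0289, -0.158], [0.1579, 0.005, -0.9874]], 't': [-0.0251, 0.5732, 0.9746]}
scene {'intrinsics': [[479.0467, 0.0, 318.5356], [0.0, 479.0467, 199.3608], [0.0, 0.0, 1.0]], 'R': [[-0.6615, 0.7498, 0.0156], [0.542, 0.4923, -0.6811], [-0.5183, -0.4421, -0.732]], 't': [0.3788, -0.2479, 1.5949]}
wrist {'intrinsics': [[309.7069, 0.0, 321.2357], [0.0, 309.7069, 198.4325], [0.0, 0.0, 1.0]], 'mount': [[0.0012, -0.9573, -0.2891, 0.0794], [1.0, 0.0014, -0.0006, -0.0003], [0.001, -0.2891, 0.9573, -0.1457], [0.0, 0.0, 0.0, 1.0]]}
```

View pics/top0.png

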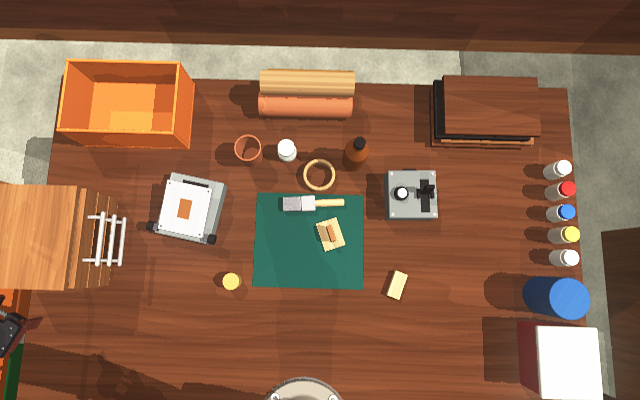

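View pics/scene0.png

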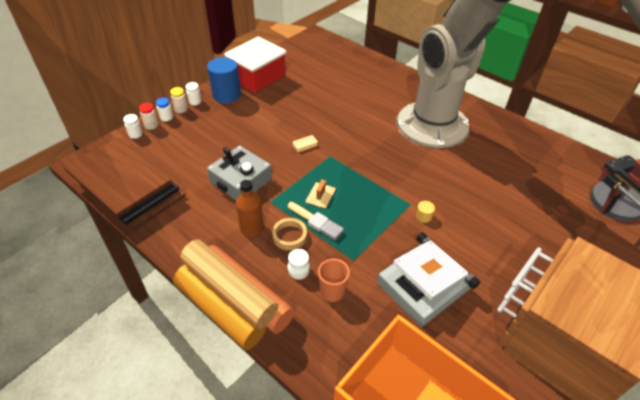

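Top view: station with the plate and amber pane at about (185,208), tile with its rib at (330,235), and breaker at (412,195) with its button at (401,193) and lever at (427,192). Scene view: plate at (431,267), tile at (320,194) and breaker at (240,170). Next I'll enlarge crops of these.

```bash
cat > h.py <<'E'
import cv2,numpy as np
from station import *
from scipy.spatial.transform import Rotation as Ro
def ray(n,uv):
    c=calibration(n);R=np.array(c["R"]);t=np.array(c["t"])
    d=R.T@np.linalg.solve(np.array(c["intrinsics"]),[uv[0],uv[1],1]); return -R.T@t,d/np.linalg.norm(d)
def plane(n,uv,z):
    o,d=ray(n,uv); return o+d*(z-o[2])/d[2]
def tri(uv1,uv2,a="top",b="scene"):
    o1,d1=ray(a,uv1);o2,d2=ray(b,uv2)
    s=np.linalg.lstsq(np.c_[d1,-d2],o2-o1,rcond=None)[0]
    p,q=o1+s[0]*d1,o2+s[1]*d2; return (p+q)/2,np.linalg.norm(p-q)
def wray(uv,pos,rpy):
    c=calibration("wrist");K=np.array(c["intrinsics"]);M=np.array(c["mount"])
    x,y=(uv[0]-K[0,2])/K[0,0],(uv[1]-K[1,2])/K[1,1];r=np.hypot(x,y)
    d=np.array([x*np.sin(r)/r,y*np.sin(r)/r,np.cos(r)])
    R=Ro.from_euler("xyz",rpy,degrees=True).as_matrix()
    return np.array(pos)+R@M[:3,3],R@M[:3,:3]@d
def wplane(uv,pos,rpy,z):
    o,d=wray(uv,pos,rpy); return o+d*(z-o[2])/d[2]
def crop(im,x,y,w,h,k):
    return cv2.resize(im[y:y+h,x:x+w],None,fx=k,fy=k,interpolation=cv2.INTER_CUBIC)
E
python3 - <<'E'
from h import *
t=cv2.imread("pics/top0.png");s=cv2.imread("pics/scene0.png")
A=np.hstack([crop(t,380,160,66,75,4),crop(t,300,200,66,75,4),crop(t,146,170,88,75,3)[:, :264] if 0 else cv2.resize(t[165:255,146:234],(264,270))[:270]. copy() if 0 else cv2.copyMakeBorder(cv2.resize(t[165:255,146:234],None,fx=3,fy=3),0,30,0,0,0)])
B=np.hstack([crop(s,204,142,66,75,4),crop(s,292,170,66,75,4),cv2.copyMakeBorder(cv2.resize(s[230:325,388:476],None,fx=3,fy=3),0,15,0,0,0)])
cv2.imwrite("pics/c1.png",np.vstack([A,B]))
for n,uv,z in [("top",(401,193),.079),("top",(427,192),.1),("scene",(246,168),.079),("top",(330,235),.03),("top",(185,208),.085),("scene",(431,267),.085)]: print(n,uv,plane(n,uv,z).round(3))
# wood mask etc
hsv=cv2.cvtColor(t,cv2.COLOR_BGR2HSV)
print(hsv[192,401],hsv[190,178],hsv[208,185],hsv[215,400],hsv[228,322])
E
```

```text
top (401, 193) [ 0.604 -0.239  0.079]
top (427, 192) [ 0.605 -0.3    0.1  ]
scene (246, 168) [ 0.611 -0.236  0.079]
top (330, 235) [ 0.493 -0.058  0.03 ]
top (185, 208) [0.547 0.32  0.085]
scene (431, 267) [0.554 0.327 0.085]
[  0   0 254] [ 15   4 252] [ 12 160 220] [ 30  12 195] [ 18 108 198]
```

View pics/c1.png

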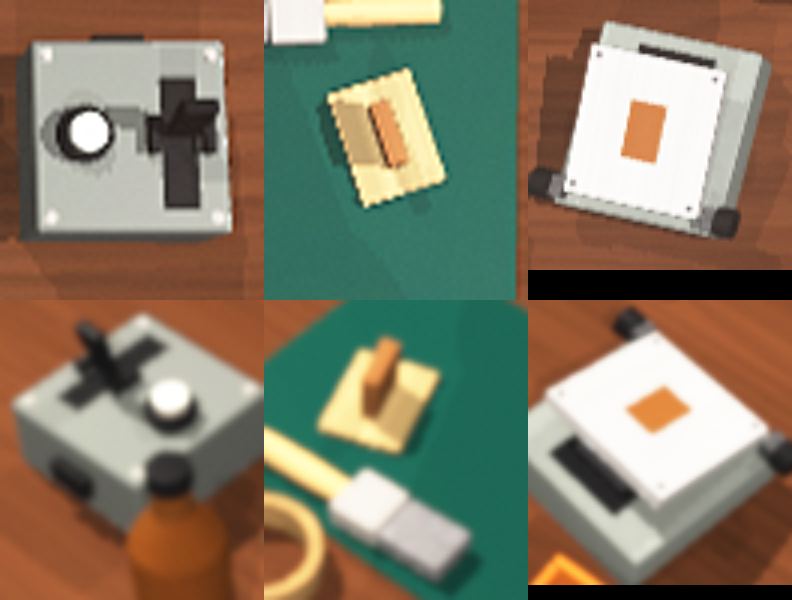

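The crops show the breaker corners, the button top (90,132), the tile outline with the rib in its middle, and all four plate corners in both views. I'll turn them into positions.

Run:
```python
from h import *
f=lambda c,o,k:((c[0]+.5)/k-.5+o[0],(c[1]+.5)/k-.5+o[1])
T1=lambda c:f(c,(380,160),4);T2=lambda c:f(c,(300,200),4);T3=lambda c:f(c,(146,165),3)
S1=lambda c:f(c,(204,142),4);S2=lambda c:f(c,(292,170),4);S3=lambda c:f(c,(388,230),3)
b=np.array([plane("top",T1(c),.06) for c in [(33,42),(220,42),(233,232),(38,232)]]);print("breaker\n",b.round(3),b.mean(0).round(4))
print("btn",plane("top",T1((90,132)),.079),tri(T1((90,132)),S1((170,97))))
print("tip",tri(T1((208,107)),S1((92,28))), "sides",[np.linalg.norm(b[i]-b[i-1]).round(3) for i in range(4)])
t=np.array([plane("top",T2(c),.008) for c in [(63,95),(145,69),(184,183),(102,208)]]);print("tile\n",t.round(3),t.mean(0).round(4),[np.linalg.norm(t[i]-t[i-1]).round(3) for i in range(4)])
e=t[0]+t[1]-t[2]-t[3];print("yaw tile",np.degrees(np.arctan2(e[1],e[0])))
print("rib",plane("top",T2((128,131)),.046), tri(T2((128,131)),S2((122,48))))
w=[tri(T3(a),S3(c)) for a,c in zip([(68,44),(197,70),(170,218),(35,192)],[(132,207),(21,87),(126,32),(238,128)])]
P=np.array([x[0] for x in w]);print("win\n",P.round(3),[round(x[1],4) for x in w],P.mean(0).round(4),[np.linalg.norm(P[i]-P[i-1]).round(3) for i in range(4)])
g=tri(T3((115,132)),S3((131,109)));print("glass",g)
x=P[0]+P[1]-P[2]-P[3];y=P[0]+P[3]-P[1]-P[2];x/=np.linalg.norm(x);y/=np.linalg.norm(y);z=np.cross(x,y);z/=np.linalg.norm(z)
print(x,y,z,"tilt",np.arccos(z[2]), "yaw",np.degrees(np.arctan2(x[1],x[0])))
```

```text
breaker
 [[ 0.669 -0.208  0.06 ]
 [ 0.673 -0.334  0.06 ]
 [ 0.545 -0.34   0.06 ]
 [ 0.541 -0.211  0.06 ]] [ 0.6071 -0.2733  0.06  ]
btn [ 0.60524692 -0.24163955  0.079     ] (array([ 0.60504239, -0.24137883,  0.07950918]), np.float64(0.0003354380951329557))
tip (array([ 0.61581368, -0.30697118,  0.11183832]), np.float64(0.003894569115695902)) sides [np.float64(0.129), np.float64(0.126), np.float64(0.129), np.float64(0.128)]
tile
 [[ 0.526 -0.018  0.008]
 [ 0.545 -0.074  0.008]
 [ 0.468 -0.102  0.008]
 [ 0.449 -0.047  0.008]] [ 0.4969 -0.0602  0.008 ] [np.float64(0.082), np.float64(0.06), np.float64(0.083), np.float64(0.059)]
yaw tile 20.256415217147694
rib [ 0.49882752 -0.06142217  0.046     ] (array([ 0.49617508, -0.05873236,  0.06061533]), np.float64(0.004851903260144524))
win
 [[0.622 0.372 0.081]
 [0.599 0.254 0.096]
 [0.474 0.276 0.065]
 [0.494 0.394 0.064]] [np.float64(0.0011), np.float64(0.0022), np.float64(0.0013), np.float64(0.0027)] [0.5475 0.3237 0.0762] [np.float64(0.131), np.float64(0.121), np.float64(0.131), np.float64(0.119)]
glass (array([0.54647469, 0.3243543 , 0.07839277]), np.float64(0.00027343957407276344))
[ 0.96842074 -0.16920708  0.1831126 ] [ 0.18023638  0.98141087 -0.06593602] [-0.16855294  0.09685799  0.98092224] tilt 0.19564628068931345 yaw -9.910943111052122
```

Breaker, button, tile and plate all agree with their given sizes: button (0.605,-0.241), tile (0.497,-0.060, yaw 20°) and plate about (0.547,0.324), yaw about -10°. The plate tilt is rough, so I'll fly over the plate and look with the wrist camera.

>>> drive_tool:
  deltas:
    - {"delta_pos": [-0.307,-0.166,-0.061],"roll": 2.1,"hand": 1}
    - {"delta_pos": [-0.307,-0.166,-0.061],"roll": 2.1,"hand": 1}
    - {"delta_pos": [-0.307,-0.166,-0.061],"roll": 2.1,"hand": 1}
    - {"delta_pos": [-0.307,-0.166,-0.061],"roll": 2.1,"hand": 1}
    - {"delta_pos": [-0.307,-0.166,-0.061],"roll": 2.1,"hand": 1}
    - {"delta_pos": [-0.307,-0.166,-0.061],"roll": 2.1,"hand": 1}
    - {"delta_pos": [-0.307,-0.166,-0.061],"roll": 2.1,"hand": 1}
    - {"delta_pos": [-0.307,-0.166,-0.061],"roll": 2.1,"hand": 1}
    - {"delta_pos": [-0.307,-0.166,-0.061],"roll": 2.1,"hand": 1}
    - {"delta_pos": [-0.307,-0.166,-0.061],"roll": 2.1,"hand": 1}
    - {"delta_pos": [-0.307,-0.166,-0.061],"roll": 2.1,"hand": 1}
    - {"delta_pos": [-0.307,-0.166,-0.061],"roll": 2.1,"hand": 1}
  newtons: 20

```text
t: 1.65
ee_pos: [0.5001, 0.3209, 0.3004]
orientation: [180.0, 0.0, 33.4]
force: [0.1, 0.7, 0.7]
width: 0.006
grip_force: 0.0
```

```bash
cat > snap.py <<'E'
import sys,json
from h import *
n=sys.argv[1]; s=sense(); im=grab_frame("wrist"); cv2.imwrite(f"pics/{n}.png",cv2.cvtColor(im,cv2.COLOR_RGB2BGR))
json.dump([list(s["ee_pos"]),list(s["orientation"])],open(f"pics/{n}.json","w")); print(s["ee_pos"],s["orientation"],s["qpos"].round(1))
E
python3 snap.py w1
```

```text
[0.5000917  0.32093521 0.30038647] [1.79989974e+02 3.18139651e-02 3.34435293e+01] [-62.4  18.1  30.4  98.   -9.9  66.6 -85.9]
```

>>> drive_tool:
  deltas:
    - {"delta_pos": [-0.11,0.131,0],"roll": 0.583,"hand": 1}
    - {"delta_pos": [-0.11,0.131,0],"roll": 0.583,"hand": 1}
    - {"delta_pos": [-0.11,0.131,0],"roll": 0.583,"hand": 1}
    - {"delta_pos": [-0.11,0.131,0],"roll": 0.583,"hand": 1}
    - {"delta_pos": [-0.11,0.131,0],"roll": 0.583,"hand": 1}
    - {"delta_pos": [-0.11,0.131,0],"roll": 0.583,"hand": 1}

```text
t: 2.45
ee_pos: [0.4808, 0.1526, 0.3006]
orientation: [180.0, -0.0, 0.3]
force: [-0.2, -0.5, -0.4]
width: 0.009
grip_force: 0.0
```

```bash
python3 snap.py w2; python3 -c "
from h import *
a=cv2.imread('pics/w1.png');b=cv2.imread('pics/w2.png')
cv2.imwrite('pics/w12.png',np.vstack([cv2.resize(a,(480,300)),cv2.resize(b,(480,300))]))"
```

```text
[0.48079807 0.15258232 0.30057279] [ 1.79990577e+02 -4.98450337e-03  2.98084333e-01] [ -60.3    8.3   40.2  109.7   -5.9   64.  -107.5]
```

View pics/w12.png

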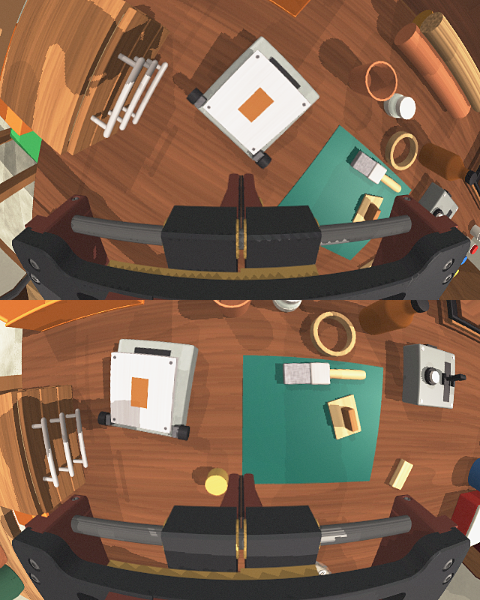

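Plate and amber pane are clear in both wrist views, at (258,104) in the upper picture and (140,392) in the lower. Tile is at (345,417) and breaker at (432,378). I'll enlarge the plate in both views to get its corners.

Run:
```python
from h import *
a=cv2.imread('pics/w1.png');b=cv2.imread('pics/w2.png')
cv2.imwrite('pics/c2.png',np.hstack([crop(a,240,45,190,185,2.1) if 0 else crop(a,245,45,195,180,2),crop(b,135,48,140,140,2.57)[:360]]))
for n,im in(("w1",a),("w2",b)):
    h=cv2.cvtColor(im,cv2.COLOR_BGR2HSV); m=cv2.inRange(h,(8,120,150),(18,220,255)); m[230:]=0
    c=[k for k in cv2.findContours(m,cv2.RETR_EXTERNAL,cv2.CHAIN_APPROX_NONE)[0] if 300<cv2.contourArea(k)<2500]
    for k in c: print(n,cv2.contourArea(k),cv2.minAreaRect(k))
```

```text
w1 393.0 ((384.37188720703125, 216.20220947265625), (48.267330169677734, 13.798710823059082), 32.34744644165039)
w1 1664.5 ((258.6258544921875, 222.5213623046875), (87.6036148071289, 38.350276947021484), 31.429563522338867)
w1 328.5 ((276.35394287109375, 204.53370666503906), (98.26180267333984, 6.889986991882324), 32.0053825378418)
w1 321.5 ((433.245849609375, 154.61376953125), (43.69200134277344, 12.122389793395996), 43.2642936706543)
w1 549.0 ((440.9325866699219, 141.5887451171875), (49.457584381103516, 16.751249313354492), 37.23483657836914)
w1 1009.0 ((340.7500305175781, 139.75), (26.162948608398438, 41.01219177246094), 45.0)
w1 559.5 ((429.9694519042969, 112.63526916503906), (77.20242309570312, 16.017314910888672), 34.508522033691406)
w1 1761.0 ((508.0, 107.5), (53.0, 42.0), 90.0)
w1 416.5 ((463.91595458984375, 58.238914489746094), (73.37622833251953, 9.31313705444336), 41.18592834472656)
w1 2325.0 ((615.6158447265625, 81.81331634521484), (133.8413848876953, 27.449604034423828), 58.392494201660156)
w1 1754.0 ((131.4310760498047, 106.44094848632812), (18.670007705688477, 211.63523864746094), 23.597732543945312)
w1 530.5 ((386.0, 11.0), (22.0, 54.0), 90.0)
w1 677.5 ((268.5420837402344, 24.81630516052246), (102.74272155761719, 12.465265274047852), 29.291362762451172)
w2 317.5 ((79.07691192626953, 203.38461303710938), (36.86983108520508, 10.982503890991211), 78.69007110595703)
w2 772.5 ((185.22373962402344, 123.42024230957031), (22.2066707611084, 39.8597297668457), 3.5763344764709473)
w2 536.5 ((49.09483337402344, 64.11206817626953), (21.609703063964844, 39.4024772644043), 86.633544921875)
w2 1037.5 ((483.78350830078125, 69.51411437988281), (66.1637191772461, 37.593021392822266), 22.833654403686523)
w2 632.5 ((626.5, 16.0), (32.0, 25.0), 90.0)
w2 441.0 ((309.0, 10.5), (21.0, 50.0), 90.0)
w2 1056.5 ((34.5, 15.0), (30.0, 69.0), 90.0)
```

View pics/c2.png

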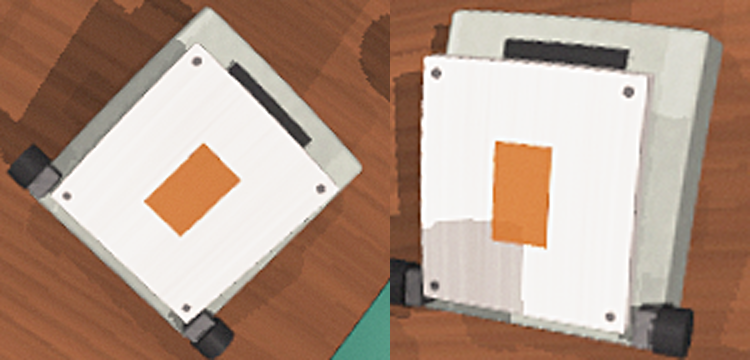

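Run:
```python
from h import *
import json
I={n:cv2.cvtColor(cv2.imread(f'pics/{n}.png'),cv2.COLOR_BGR2GRAY).astype(float) for n in("w1","w2")};J={n:json.load(open(f'pics/{n}.json')) for n in I}
def ref(n,c,o,k):
    u,v=(c[0]+.5)/k-.5+o[0],(c[1]+.5)/k-.5+o[1]; x,y=int(round(u)),int(round(v)); p=I[n][y-3:y+4,x-3:x+4]
    w=np.clip(np.median(p)*.93-p,0,None); g=np.mgrid[-3:4,-3:4]; return x+(w*g[1]).sum()/w.sum(),y+(w*g[0]).sum()/w.sum()
a=[ref("w1",c,(245,45),2) for c in[(196,62),(320,188),(186,307),(67,196)]]
b=[ref("w2",c,(135,48),2.57) for c in[(46,73),(238,92),(220,317),(44,286)]]
def t2(p,q):
    o1,d1=wray(p,*J["w1"]);o2,d2=wray(q,*J["w2"]); s=np.linalg.lstsq(np.c_[d1,-d2],o2-o1,rcond=None)[0]
    return (o1+s[0]*d1+o2+s[1]*d2)/2,np.linalg.norm(o1+s[0]*d1-o2-s[1]*d2)
r=[t2(p,q) for p,q in zip(a,b)];P=np.array([k[0] for k in r])
print(np.round(a,1).tolist(),np.round(b,1).tolist());print(P.round(4),[round(k[1],4) for k in r],P.mean(0).round(4),[np.linalg.norm(P[i]-P[i-1]).round(4) for i in range(4)])
x=P[0]+P[1]-P[2]-P[3];y=P[0]+P[3]-P[1]-P[2];x/=np.linalg.norm(x);y/=np.linalg.norm(y);z=np.cross(x,y);z/=np.linalg.norm(z)
print(x.round(3),y.round(3),"tilt",np.arcsin(x[2]),"yaw",np.degrees(np.arctan2(x[1],x[0])),np.degrees(np.arctan2(-y[0],y[1])))
print("glass",t2((340.75,139.75),(185.22,123.42)))
# tile: outline from w2 by colour vs mat
m=cv2.cvtColor(cv2.imread('pics/w2.png'),cv2.COLOR_BGR2HSV); k=cv2.inRange(m,(5,40,60),(30,255,255))[115:195,425:490]
c=max(cv2.findContours(k,cv2.RETR_EXTERNAL,cv2.CHAIN_APPROX_NONE)[0],key=cv2.contourArea); q=cv2.boxPoints(cv2.minAreaRect(c))+[425,115]
t=np.array([wplane(u,*J["w2"],.008) for u in q]);print(t.round(3),t.mean(0),[np.linalg.norm(t[i]-t[i-1]).round(3) for i in range(4)])
```

```text
[[343.1, 75.2], [404.9, 139.0], [337.7, 198.6], [278.0, 142.6]] [[152.5, 76.0], [227.4, 83.3], [220.2, 170.9], [151.9, 158.7]]
[[0.6114 0.3643 0.0878]
 [0.5921 0.2622 0.0876]
 [0.4821 0.2828 0.0659]
 [0.5013 0.3851 0.0658]] [np.float64(0.0009), np.float64(0.0006), np.float64(0.0006), np.float64(0.0004)] [0.5467 0.3236 0.0768] [np.float64(0.1142), np.float64(0.1039), np.float64(0.1139), np.float64(0.104)]
[ 0.965 -0.182  0.192] [0.185 0.983 0.001] tilt 0.19275255977454497 yaw -10.663415486779524 -10.662455999563724
glass (array([0.54693534, 0.32346921, 0.077233  ]), np.float64(0.0010897463210121296))
[[ 0.529 -0.016  0.008]
 [ 0.546 -0.075  0.008]
 [ 0.465 -0.107  0.008]
 [ 0.45  -0.045  0.008]] [ 0.49715444 -0.06069375  0.008     ] [np.float64(0.084), np.float64(0.061), np.float64(0.087), np.float64(0.065)]
```

Plate fixed: centre (0.547,0.3235,0.077), tilt 0.193 rad, yaw -10.7°. The screw rectangle of 114 x 104 mm fits. Tile position confirmed too. On to above the button.

>>> drive_tool:
  deltas:
    - {"delta_pos": [0.122,0.394,0],"roll": -0.03,"hand": 1}
    - {"delta_pos": [0.122,0.394,0],"roll": -0.03,"hand": 1}
    - {"delta_pos": [0.122,0.394,0],"roll": -0.03,"hand": 1}
    - {"delta_pos": [0.122,0.394,0],"roll": -0.03,"hand": 1}
    - {"delta_pos": [0.122,0.394,0],"roll": -0.03,"hand": 1}
    - {"delta_pos": [0.122,0.394,0],"roll": -0.03,"hand": 1}
    - {"delta_pos": [0.122,0.394,0],"roll": -0.03,"hand": 1}
    - {"delta_pos": [0.122,0.394,0.06],"roll": -0.03,"hand": 1}
    - {"delta_pos": [0.122,0.394,0.12],"roll": -0.03,"hand": 1}
    - {"delta_pos": [0.122,0.394,0.17],"roll": -0.03,"hand": 1}
    - {"delta_pos": [0.122,0.394,0.18],"roll": -0.03,"hand": 1}
    - {"delta_pos": [0.122,0.394,0.18],"roll": -0.03,"hand": 1}

```text
t: 4.0
ee_pos: [0.6038, -0.2428, 0.1211]
orientation: [180.0, 0.0, 1.8]
force: [0.5, -0.4, 0.7]
width: 0.004
grip_force: 0.0
```

```bash
python3 snap.py w3; python3 -c "
from h import *
print(sense()['force'])
cv2.imwrite('pics/w3s.png',cv2.imread('pics/w3.png'))"
```

```text
[ 0.60376769 -0.24284822  0.12106538] [1.79978825e+02 2.41921791e-03 1.83343795e+00] [-10.7  37.9  39.5 100.3 -29.4  52.6 -46.9]
[ 0.71375707 -0.3303848  -0.14123552]
```

View pics/w3.png

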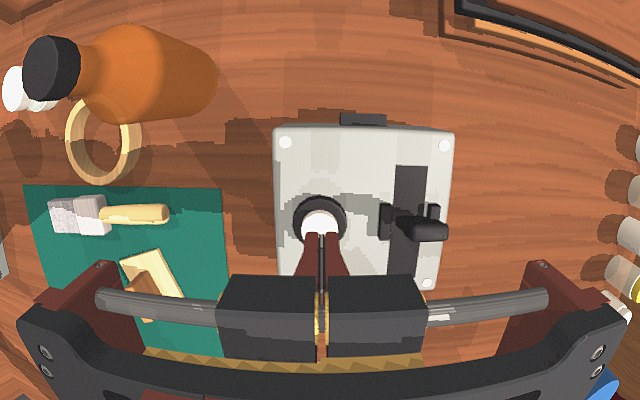

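Closed fingers at (320,235) sit just in front of the button at (319,216) in the view, as expected with 25 mm to go. I'll press 5.5 mm past first touch and hold.

>>> drive_tool:
  deltas:
    - {"delta_pos": [0.001,-0.001,0.02],"roll": 0,"hand": 1}
    - {"delta_pos": [0.001,-0.001,0.026],"roll": 0,"hand": 1}
    - {"delta_pos": [0.001,-0.001,0.029],"roll": 0,"hand": 1}
    - {"delta_pos": [0.001,-0.001,0.031],"roll": 0,"hand": 1}
    - {"delta_pos": [0.001,-0.001,0.031],"roll": 0,"hand": 1}
    - {"delta_pos": [0.001,-0.001,0.031],"roll": 0,"hand": 1}
    - {"delta_pos": [0.001,-0.001,0.031],"roll": 0,"hand": 1}
    - {"delta_pos": [0.001,-0.001,0.031],"roll": 0,"hand": 1}
    - {"delta_pos": [0.001,-0.001,0.031],"roll": 0,"hand": 1}
    - {"delta_pos": [0.001,-0.001,0.031],"roll": 0,"hand": 1}

```text
t: 5.3
ee_pos: [0.6044, -0.2413, 0.0905]
orientation: [-179.9, -0.0, 1.8]
force: [-1.1, 3.1, 7.1]
width: 0.004
grip_force: 3.4
```

```bash
python3 snap.py w4
python3 - <<'E'
from h import *
print(sense()['force'])
a=grab_frame("scene");b=cv2.imread("pics/w4.png")
cv2.imwrite("pics/c3.png",np.hstack([cv2.cvtColor(crop(a,195,90,100,130,3),cv2.COLOR_RGB2BGR),crop(b,250,110,220,195,2)]))
E
```

```text
[ 0.60440548 -0.2412825   0.09045428] [-1.79931238e+02 -4.20369725e-02  1.78507792e+00] [ -9.7  40.   37.8 101.2 -31.2  49.7 -45.8]
[-1.04212716  3.83145252  6.49176223]
```

View pics/c3.png

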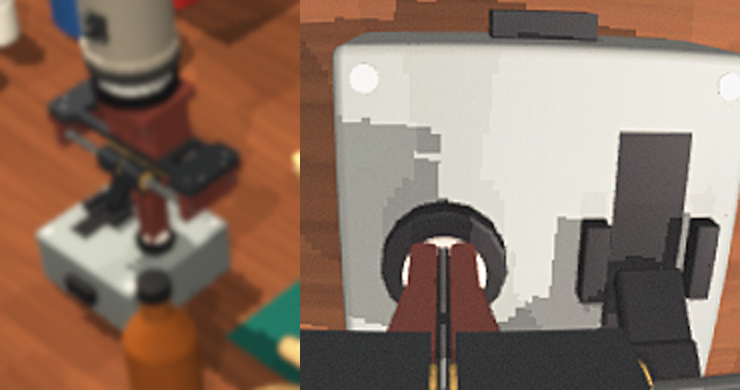

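The lever has dropped, leaning toward the gripper at (650,310), with the button held down at 6.5 N. Now up, over to the front of the lever tip, and lift it along its arc.

>>> drive_tool:
  deltas:
    - {"delta_pos": [0,0,-0.06],"roll": 0,"hand": 1}
    - {"delta_pos": [0,0,-0.06],"roll": 0,"hand": 1}
    - {"delta_pos": [-0.066,0.03,-0.06],"roll": 0,"hand": 1}
    - {"delta_pos": [-0.066,0.062,-0.06],"roll": 0,"hand": 1}
    - {"delta_pos": [-0.066,0.062,-0.06],"roll": 0,"hand": 1}
    - {"delta_pos": [-0.066,0.062,-0.02],"roll": 0,"hand": 1}
    - {"delta_pos": [-0.066,0.062,-0.006],"roll": 0,"hand": 1}
    - {"delta_pos": [-0.066,0.062,-0.006],"roll": 0,"hand": 1}

```text
t: 6.4
ee_pos: [0.5397, -0.305, 0.0946]
orientation: [-179.9, 0.1, 1.8]
force: [-0.8, 0.1, -0.4]
width: 0.007
grip_force: 0.0
```

>>> drive_tool:
  deltas:
    - {"delta_pos": [0.012,0,0],"roll": 0,"hand": 1}
    - {"delta_pos": [0.02,0,-0.001],"roll": 0,"hand": 1}
    - {"delta_pos": [0.028,0,-0.0085],"roll": 0,"hand": 1}
    - {"delta_pos": [0.037,0,-0.0135],"roll": 0,"hand": 1}
    - {"delta_pos": [0.047,0,-0.0165],"roll": 0,"hand": 1}
    - {"delta_pos": [0.052,0,-0.0175],"roll": 0,"hand": 1}
    - {"delta_pos": [0.058,0,-0.0175],"roll": 0,"hand": 1}
    - {"delta_pos": [0.062,0,-0.0175],"roll": 0,"hand": 1}
    - {"delta_pos": [0.062,0,-0.0175],"roll": 0,"hand": 1}
    - {"delta_pos": [0.062,0,-0.0175],"roll": 0,"hand": 1}

```text
t: 7.65
ee_pos: [0.5985, -0.3043, 0.1129]
orientation: [-179.9, 0.3, 1.7]
force: [-9.4, 1.7, 6.8]
width: 0.005
grip_force: 5.4
```

```bash
python3 snap.py w5
python3 - <<'E'
from h import *
print(sense()['force'])
a=grab_frame("scene");b=cv2.imread("pics/w5.png")
cv2.imwrite("pics/c4.png",np.hstack([cv2.cvtColor(crop(a,195,90,100,130,3),cv2.COLOR_RGB2BGR),crop(b,220,110,220,195,2)]))
E
```

```text
[ 0.59846871 -0.30425223  0.11286544] [-179.86310298    0.34370897    1.6591572 ] [ -4.3  40.4  38.9  97.1 -30.2  53.8 -42. ]
[-9.41113787  1.92126915  7.8323325 ]
```

View pics/c4.png

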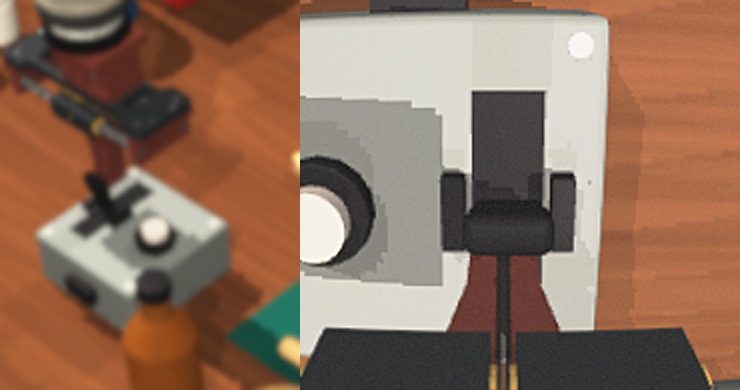

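The lever stands upright against its stop at (508,230), with a 9 N reaction. I'll back off toward the robot, lift, and go over the tile with the jaws part open.

>>> drive_tool:
  deltas:
    - {"delta_pos": [-0.02,0,0],"roll": 0,"hand": 1}
    - {"delta_pos": [-0.05,0,0],"roll": 0,"hand": 1}
    - {"delta_pos": [-0.06,0,-0.05],"roll": 0,"hand": 1}
    - {"delta_pos": [-0.07,-0.04,-0.1],"roll": -0.1,"hand": 0}
    - {"delta_pos": [-0.085,-0.1,-0.1],"roll": -0.2,"hand": 0}
    - {"delta_pos": [-0.098,-0.16,-0.1],"roll": -0.323,"hand": 0}
    - {"delta_pos": [-0.098,-0.22,-0.1],"roll": -0.323,"hand": 0}
    - {"delta_pos": [-0.098,-0.2475,-0.1],"roll": -0.323,"hand": 0}
    - {"delta_pos": [-0.098,-0.2475,-0.06],"roll": -0.323,"hand": 0}
    - {"delta_pos": [-0.098,-0.2475,-0.02],"roll": -0.323,"hand": 0}
    - {"delta_pos": [-0.098,-0.2475,-0.01],"roll": -0.323,"hand": 0}
    - {"delta_pos": [-0.098,-0.2475,-0.01],"roll": -0.323,"hand": 0}

```text
t: 9.25
ee_pos: [0.4964, -0.0601, 0.1233]
orientation: [180.0, 0.0, 20.2]
force: [-0.1, -1.2, 0.2]
width: 0.499
grip_force: 0.0
```

```bash
python3 snap.py w6
python3 - <<'E'
from h import *
import json
print(sense()['force'])
J=json.load(open("pics/w6.json"));im=cv2.imread("pics/w6.png")
a=grab_frame("scene");a=cv2.cvtColor(crop(a,200,130,150,100,2.66),cv2.COLOR_RGB2BGR)
cv2.imwrite("pics/c5.png",np.vstack([crop(im,220,130,200,150,2),a[:, :400]]))
E
```

```text
[ 0.4963998  -0.06008255  0.12331164] [1.79991511e+02 4.26264807e-02 2.02208095e+01] [-30.3  23.5  37.4 120.7 -21.   42.3 -49.2]
[ 0.6907505   0.73070061 -0.57544612]Traceback (most recent call last):
  File "<stdin>", line 6, in <module>
    return _nx.concatenate(arrs, 0, dtype=dtype, casting=casting)
           ~~~~~~~~~~~~~~~^^^^^^^^^^^^^^^^^^^^^^^^^^^^^^^^^^^^^^^
ValueError: all the input array dimensions except for the concatenation axis must match exactly, but along dimension 1, the array at index 0 has size 400 and the array at index 1 has size 399
```

Run:
```python
from h import *
im=cv2.imread("pics/w6.png")
a=grab_frame("scene");a=cv2.cvtColor(cv2.resize(a[130:230,200:350],(400,267)),cv2.COLOR_RGB2BGR)
cv2.imwrite("pics/c5.png",np.vstack([crop(im,220,130,200,150,2),a]))
```

```text
(no output)
```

View pics/c5.png

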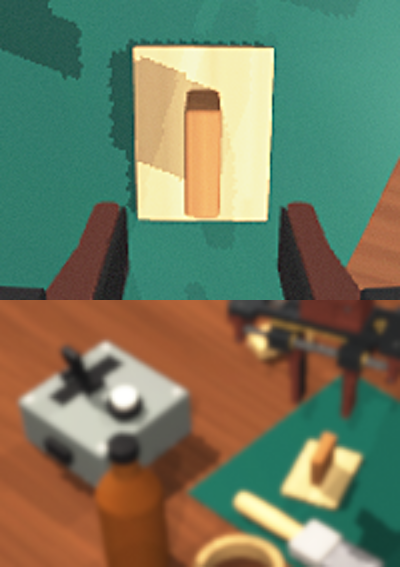

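The lever stays up, and the rib is centred between the fingers at (203,150) and square to them. Down, grip at 15 N and lift.

>>> drive_tool:
  deltas:
    - {"delta_pos": [0,0,0.05],"roll": 0,"hand": 0}
    - {"delta_pos": [0,0,0.08],"roll": 0,"hand": 0}
    - {"delta_pos": [0,0,0.092],"roll": 0,"hand": 0}
    - {"delta_pos": [0,0,0.092],"roll": 0,"hand": 0}
    - {"delta_pos": [0,0,0.092],"roll": 0,"hand": 1}
    - {"delta_pos": [0,0,0.092],"roll": 0,"hand": 1}
    - {"delta_pos": [0,0,0.092],"roll": 0,"hand": 1}
    - {"delta_pos": [0,0,0.092],"roll": 0,"hand": 1}
    - {"delta_pos": [0,0,0.08],"roll": 0,"hand": 1}
    - {"delta_pos": [0,0,0.06],"roll": 0,"hand": 1}
  newtons: 15

```text
t: 10.65
ee_pos: [0.4957, -0.0597, 0.0634]
orientation: [-180.0, 0.1, 20.3]
force: [0.4, 0.9, -2.0]
width: 0.157
grip_force: 15.0
```

Gripped: opening 13.8 mm and 15 N. Carrying it over the plate.

>>> drive_tool:
  deltas:
    - {"delta_pos": [0,0,-0.05],"roll": 0,"hand": 1}
    - {"delta_pos": [0,0,-0.1],"roll": 0,"hand": 1}
    - {"delta_pos": [0.015,-0.03,-0.13],"roll": 0.05,"hand": 1}
    - {"delta_pos": [0.035,-0.07,-0.13],"roll": 0.12,"hand": 1}
    - {"delta_pos": [0.06,-0.12,-0.13],"roll": 0.2,"hand": 1}
    - {"delta_pos": [0.085,-0.17,-0.13],"roll": 0.28,"hand": 1}
    - {"delta_pos": [0.11,-0.22,-0.13],"roll": 0.36,"hand": 1}
    - {"delta_pos": [0.135,-0.265,-0.13],"roll": 0.44,"hand": 1}
    - {"delta_pos": [0.155,-0.305,-0.13],"roll": 0.5,"hand": 1}
    - {"delta_pos": [0.17,-0.335,-0.13],"roll": 0.541,"hand": 1}
    - {"delta_pos": [0.175,-0.3455,-0.12],"roll": 0.541,"hand": 1}
    - {"delta_pos": [0.175,-0.3455,-0.1],"roll": 0.541,"hand": 1}

```text
t: 12.15
ee_pos: [0.5409, 0.3249, 0.1626]
orientation: [-180.0, -0.0, -10.7]
force: [-0.3, 0.3, -1.8]
width: 0.156
grip_force: 15.0
```

```bash
python3 snap.py w7; python3 -c "
from station import *
s=sense();print(s['force'],s['grip_force'])"
```

```text
[0.54086856 0.32486634 0.1625533 ] [-1.79993100e+02 -3.56577282e-02 -1.06559719e+01] [ -66.3   33.5   42.1  101.7  -26.8   55.2 -113.9]
[-1.18946469 -0.87399778 -3.63168781] 14.99043345451355
```

>>> drive_tool:
  deltas:
    - {"delta_pos": [-0.001,0,0.03],"roll": 0,"hand": 1}
    - {"delta_pos": [-0.001,0,0.043],"roll": 0,"hand": 1}
    - {"delta_pos": [-0.001,0,0.046],"roll": 0,"hand": 1}
    - {"delta_pos": [-0.001,0,0.048],"roll": 0,"hand": 1}
    - {"delta_pos": [-0.001,0,0.05],"roll": 0,"hand": 1}
    - {"delta_pos": [-0.001,0,0.051],"roll": 0,"hand": 1}
    - {"delta_pos": [-0.001,0,0.051],"roll": 0,"hand": 1}

```text
t: 13.08
ee_pos: [0.5399, 0.3254, 0.1123]
orientation: [-180.0, -0.0, -10.7]
force: [-0.4, 0.1, -2.3]
width: 0.158
grip_force: 15.0
```

>>> drive_tool:
  deltas:
    - {"delta_pos": [0,0,0.001],"roll": 0,"hand": 1}
    - {"delta_pos": [0,0,0.002],"roll": 0,"hand": 1}
    - {"delta_pos": [0,0,0.003],"roll": 0,"hand": 1}
    - {"delta_pos": [0,0,0.004],"roll": 0,"hand": 1}
    - {"delta_pos": [0,0,0.004],"roll": 0,"hand": 1}

```text
t: 13.7
ee_pos: [0.539, 0.3256, 0.1085]
orientation: [-180.0, 0.1, -10.7]
force: [-5.6, 0.1, 4.1]
width: 0.159
grip_force: 15.0
```

>>> drive_tool:
  deltas:
    - {"delta_pos": [0,0,0.001],"roll": 0,"hand": 1}
    - {"delta_pos": [0,0,0.001],"roll": 0,"hand": 1}
    - {"delta_pos": [0,0,0.002],"roll": 0,"hand": 1}
    - {"delta_pos": [0,0,0.002],"roll": 0,"hand": 1}

```text
t: 14.2
ee_pos: [0.5388, 0.3257, 0.1065]
orientation: [-180.0, 0.1, -10.7]
force: [-5.3, -0.8, 5.7]
width: 0.159
grip_force: 15.0
```

```bash
python3 snap.py w8
python3 - <<'E'
from h import *
s=sense();print(s['force'],s['moment'],s['grip_force'])
a=grab_frame("scene");b=grab_frame("top");w=cv2.imread("pics/w8.png")
f=lambda i:cv2.cvtColor(i,cv2.COLOR_RGB2BGR)
A=np.hstack([f(cv2.resize(a[210:310,380:480],(400,400),interpolation=2)),cv2.resize(w[100:300,220:420],(400,400))])
cv2.imwrite("pics/c6.png",A);cv2.imwrite("pics/c6t.png",f(b))
E
```

```text
[0.53879448 0.32567796 0.10648794] [-1.79992428e+02  1.33528314e-01 -1.07027314e+01] [ -64.3   37.3   39.1  103.7  -30.1   49.9 -111.6]
[-3.79031126 -0.13871258  5.33569451] [-0.0620427   1.09109097 -0.03877904] 15.000630766153336
```

View pics/c6.png

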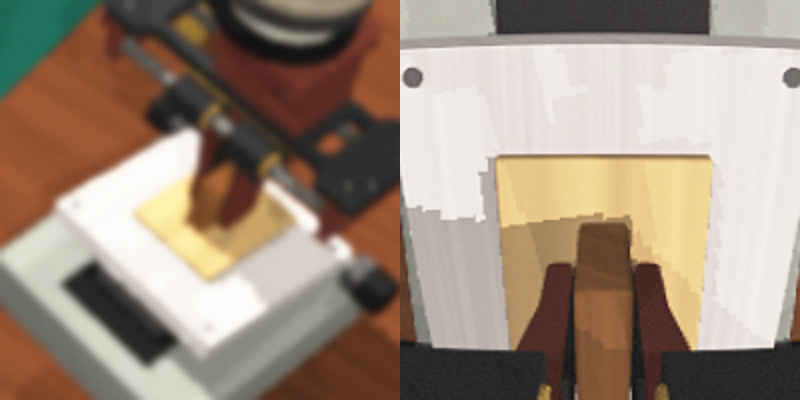

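Tile lies on the plate, covering the pane and square between the screws. Force is rising only slowly (about 0.7 N/mm), so it is still pivoting onto the slope. I'll press on in small steps.

>>> drive_tool:
  deltas:
    - {"delta_pos": [0,0,0.0005],"roll": 0,"hand": 1}
    - {"delta_pos": [0,0,0.001],"roll": 0,"hand": 1}
    - {"delta_pos": [0,0,0.001],"roll": 0,"hand": 1}
    - {"delta_pos": [0,0,0.001],"roll": 0,"hand": 1}

```text
t: 14.85
ee_pos: [0.5387, 0.3257, 0.1055]
orientation: [-180.0, 0.1, -10.7]
force: [-5.3, 0.2, 5.1]
width: 0.155
grip_force: 15.0
```

>>> drive_tool:
  deltas:
    - {"delta_pos": [0,0,0.0005],"roll": 0,"hand": 1}
    - {"delta_pos": [0,0,0.001],"roll": 0,"hand": 1}
    - {"delta_pos": [0,0,0.001],"roll": 0,"hand": 1}
    - {"delta_pos": [0,0,0.001],"roll": 0,"hand": 1}

```text
t: 15.35
ee_pos: [0.5387, 0.3257, 0.1045]
orientation: [-180.0, 0.1, -10.7]
force: [-5.2, -0.3, 5.3]
width: 0.162
grip_force: 15.0
```

>>> drive_tool:
  deltas:
    - {"delta_pos": [0,0,0.0005],"roll": 0,"hand": 1}
    - {"delta_pos": [0,0,0.001],"roll": 0,"hand": 1}
    - {"delta_pos": [0,0,0.001],"roll": 0,"hand": 1}
    - {"delta_pos": [0,0,0.001],"roll": 0,"hand": 1}

```text
t: 15.85
ee_pos: [0.5387, 0.3257, 0.1035]
orientation: [-180.0, 0.1, -10.7]
force: [-4.5, -0.1, 5.0]
width: 0.159
grip_force: 15.0
```

```bash
python3 -c "
from station import *
s=sense();print(s['force'],s['moment'],s['tau'].round(2))"; python3 snap.py w9
```

```text
[-4.52448211 -0.13640127  4.97287243] [-0.08402323  1.18178486 -0.11423711] [ 1.640e+00 -5.116e+01  1.340e+01 -2.108e+01  1.800e-01 -1.710e+00
  5.000e-02]
[0.53867024 0.3256972  0.10347949] [-1.79993841e+02  1.49429366e-01 -1.07005876e+01] [ -64.1   37.5   38.9  103.8  -30.3   49.6 -111.4]
```

>>> drive_tool:
  deltas:
    - {"delta_pos": [0,0,0.0005],"roll": 0,"hand": 1}
    - {"delta_pos": [0,0,0.001],"roll": 0,"hand": 1}
    - {"delta_pos": [0,0,0.001],"roll": 0,"hand": 1}
    - {"delta_pos": [0,0,0.001],"roll": 0,"hand": 1}

```text
t: 16.4
ee_pos: [0.5387, 0.3257, 0.1028]
orientation: [-180.0, 0.2, -10.7]
force: [-6.0, -1.4, 7.8]
width: 0.159
grip_force: 15.0
```

```bash
python3 -c "
from station import *
s=sense();print(s['force'],s['moment'],s['tau'].round(2))"; python3 snap.py w10
```

```text
[-6.01423664 -1.35964521  7.8359745 ] [-0.15214822  1.41852693 -0.06752655] [  1.75 -50.09  13.16 -20.91   0.14  -2.03   0.06]
[0.53869007 0.32570894 0.10277101] [-1.79980194e+02  1.56526428e-01 -1.07044952e+01] [ -64.1   37.5   38.9  103.9  -30.3   49.6 -111.4]
```

Run:
```python
from h import *
c=calibration("wrist");K=np.array(c["intrinsics"]);M=np.array(c["mount"]);Mi=np.linalg.inv(M)
def proj(p):
    q=Mi@[*p,1];r=np.hypot(q[0],q[1]);th=np.arctan2(r,q[2]);return K[0,2]+K[0,0]*th*q[0]/r,K[1,2]+K[1,1]*th*q[1]/r
for n in("w7","w8","w9","w10"):
    im=cv2.imread(f"pics/{n}.png");h=cv2.cvtColor(im,cv2.COLOR_BGR2HSV)
    m=cv2.inRange(h,(15,60,110),(32,255,255)); m[:150]=0;m[230:]=0;m[:,:240]=0;m[:,400:]=0
    k=max(cv2.findContours(m,cv2.RETR_EXTERNAL,cv2.CHAIN_APPROX_NONE)[0],key=cv2.contourArea)
    x,y,w,hh=cv2.boundingRect(k); r=m[y+3:y+6]
    cs=[np.flatnonzero(q)[[0,-1]] for q in r]; print(n,"top row",y,"left,right",cs, "mid col top",[int(np.flatnonzero(m[:,u])[0]) for u in (290,320,350)])
for a in (0,.1,.15,.19,.23):
    for d in(0,.0013):
        f=lambda x,y,z:(x*np.cos(a)+z*np.sin(a)*1,y,z*np.cos(a)-x*np.sin(a))  # tool z down; far edge rises
        print(a,d,[np.round(proj(f(.040+d,s*.03,.023)),1).tolist() for s in(-1,1)])
```

```text
w7 top row 177 left,right [array([269, 373]), array([269, 374]), array([269, 374])] mid col top [177, 177, 177]
w8 top row 177 left,right [array([268, 375]), array([268, 375]), array([267, 375])] mid col top [177, 177, 177]
w9 top row 178 left,right [array([267, 376]), array([266, 376]), array([266, 376])] mid col top [179, 179, 178]
w10 top row 178 left,right [array([267, 376]), array([266, 376]), array([266, 376])] mid col top [179, 178, 179]
0 0 [[267.2, 178.8], [373.5, 178.9]]
0 0.0013 [[267.1, 176.5], [373.5, 176.6]]
0.1 0 [[265.8, 176.8], [374.8, 176.9]]
0.1 0.0013 [[265.6, 174.5], [375.0, 174.6]]
0.15 0 [[265.0, 176.1], [375.6, 176.1]]
0.15 0.0013 [[264.9, 173.8], [375.7, 173.9]]
0.19 0 [[264.4, 175.6], [376.2, 175.7]]
0.19 0.0013 [[264.2, 173.4], [376.3, 173.5]]
0.23 0 [[263.8, 175.3], [376.8, 175.4]]
0.23 0.0013 [[263.6, 173.1], [377.0, 173.2]]
```

Run:
```python
from h import *
c=calibration("wrist");K=np.array(c["intrinsics"]);M=np.array(c["mount"]);Mi=np.linalg.inv(M)
def proj(p):
    q=Mi@[*p,1];r=np.hypot(q[0],q[1]);th=np.arctan2(r,q[2]);return K[0,2]+K[0,0]*th*q[0]/r,K[1,2]+K[1,1]*th*q[1]/r
for n in("w7","w8","w9","w10"):
    im=cv2.imread(f"pics/{n}.png").astype(int); print(n,"R",im[174:246:2,318:326,2].mean(1).round().astype(int).tolist()); print("  B",im[174:246:2,318:326,0].mean(1).round().astype(int).tolist())
for a in (0,.1,.15,.19,.23):
    f=lambda x,y,z:(x*np.cos(a)+z*np.sin(a),y,z*np.cos(a)-x*np.sin(a))
    print(a,"tile far",round(proj(f(.040,0,.023))[1],1),"rib base",round(proj(f(.022,0,.023))[1],1),"rib top far",np.round([proj(f(.022,s*.007,-.015)) for s in(-1,1)],1).tolist())
```

```text
w7 R [214, 186, 225, 245, 244, 244, 244, 244, 244, 244, 244, 244, 244, 244, 244, 244, 248, 188, 125, 100, 95, 100, 102, 98, 98, 100, 99, 108, 110, 106, 120, 153, 161, 164, 163, 164]
  B [63, 70, 128, 159, 158, 158, 158, 158, 158, 158, 158, 158, 158, 157, 158, 160, 163, 106, 61, 44, 43, 46, 46, 43, 44, 44, 44, 48, 49, 48, 52, 64, 65, 67, 66, 67]
w8 R [235, 243, 138, 237, 238, 238, 238, 238, 238, 238, 238, 238, 238, 238, 238, 238, 225, 210, 180, 110, 104, 99, 96, 101, 103, 100, 101, 99, 100, 100, 101, 108, 112, 107, 108, 118]
  B [222, 235, 75, 140, 144, 144, 144, 144, 144, 144, 144, 144, 144, 144, 143, 144, 130, 121, 103, 49, 45, 46, 42, 44, 45, 44, 46, 43, 43, 44, 44, 47, 47, 46, 46, 52]
w9 R [235, 237, 166, 176, 243, 237, 237, 236, 237, 237, 237, 237, 237, 236, 236, 236, 241, 183, 173, 148, 108, 106, 102, 100, 104, 108, 106, 105, 103, 103, 104, 104, 105, 109, 116, 114]
  B [223, 227, 117, 98, 150, 143, 143, 142, 143, 143, 144, 142, 144, 142, 142, 142, 147, 104, 98, 78, 43, 46, 44, 44, 45, 47, 46, 46, 45, 45, 44, 45, 46, 46, 51, 50]
w10 R [236, 237, 178, 162, 247, 237, 236, 237, 236, 236, 236, 237, 236, 236, 236, 236, 240, 182, 172, 151, 111, 110, 104, 102, 103, 108, 110, 106, 105, 103, 104, 106, 108, 107, 114, 119]
  B [223, 226, 135, 92, 153, 143, 142, 143, 142, 142, 143, 143, 143, 143, 144, 144, 146, 104, 98, 85, 47, 47, 46, 46, 46, 46, 48, 46, 46, 44, 45, 46, 47, 48, 50, 51]
0 tile far 178.6 rib base 209.2 rib top far [[304.9, 235.7], [335.3, 235.7]]
0.1 tile far 176.6 rib base 206.8 rib top far [[304.8, 240.7], [335.5, 240.8]]
0.15 tile far 175.9 rib base 205.8 rib top far [[304.7, 243.4], [335.5, 243.4]]
0.19 tile far 175.4 rib base 205.1 rib top far [[304.6, 245.6], [335.6, 245.6]]
0.23 tile far 175.1 rib base 204.4 rib top far [[304.6, 247.8], [335.6, 247.9]]
```

Run:
```python
from h import *
for n in("w7","w8","w9","w10"):
    im=cv2.imread(f"pics/{n}.png").astype(int); print(n,im[230:260,316:326].mean((1,2)).round().astype(int).tolist()); print("   rib base",im[204:220,316:326].mean((1,2)).round().astype(int).tolist(), "far",im[172:186,300:340].mean((1,2)).round().astype(int).tolist())
```

```text
w7 [77, 76, 75, 75, 84, 97, 106, 108, 110, 113, 113, 112, 112, 113, 112, 112, 113, 113, 113, 113, 113, 112, 113, 114, 113, 113, 113, 113, 114, 112]
   rib base [211, 200, 201, 183, 152, 154, 93, 75, 69, 69, 68, 70, 72, 72, 72, 71] far [195, 152, 133, 135, 126, 102, 178, 203, 209, 208, 208, 208, 208, 207]
w8 [71, 71, 70, 71, 72, 74, 77, 78, 78, 77, 75, 76, 75, 77, 83, 93, 101, 103, 103, 105, 106, 106, 105, 105, 106, 106, 106, 105, 106, 106]
   rib base [198, 201, 182, 167, 163, 147, 146, 103, 78, 72, 72, 70, 71, 69, 68, 71] far [226, 226, 227, 230, 236, 116, 113, 167, 193, 198, 197, 197, 196, 197]
w9 [72, 73, 72, 72, 73, 74, 73, 75, 74, 76, 77, 80, 82, 80, 81, 78, 78, 79, 79, 79, 87, 96, 104, 105, 105, 105, 106, 105, 105, 104]
   rib base [196, 197, 201, 180, 144, 148, 138, 144, 115, 84, 74, 77, 74, 74, 72, 71] far [227, 227, 227, 228, 230, 216, 147, 123, 142, 169, 202, 196, 195, 195]
w10 [74, 74, 72, 74, 73, 74, 74, 74, 75, 74, 77, 78, 80, 83, 82, 81, 79, 78, 79, 81, 79, 82, 93, 101, 105, 105, 104, 105, 105, 105]
   rib base [197, 197, 200, 181, 148, 148, 138, 143, 120, 91, 77, 76, 77, 74, 73, 71] far [227, 227, 227, 227, 230, 240, 160, 121, 131, 154, 206, 197, 195, 194]
```

Run:
```python
from h import *
import json
J=json.load(open("pics/w10.json"))
ps=np.radians(-10.66);t=.193
x=np.array([np.cos(t)*np.cos(ps),np.cos(t)*np.sin(ps),np.sin(t)]);y=np.array([-np.sin(ps),np.cos(ps),0]);n=np.cross(x,y)
for dz in(0,-.002):
    W=np.array([.5468,.3235,.077+dz])
    def hit(uv,h):
        o,d=wray(uv,*J);return o+d*((W+h*n-o)@n)/(d@n)
    for uv in[(266.5,178.5),(376.5,178.5)]:
        p=hit(uv,.006)-W;print(dz,"tile far corner in window",(p@x).round(4),(p@y).round(4))
    for uv in [(220+12/2,100+77/2),(220+392/2,100+77/2)]:
        p=hit(uv,0)-W;print("   screw (expect .057,+-.052)",(p@x).round(4),(p@y).round(4))
s=sense();print(s["t"],s["force"],s["moment"])
```

```text
0 tile far corner in window 0.0359 0.0292
0 tile far corner in window 0.036 -0.0292
   screw (expect .057,+-.052) 0.057 0.0509
   screw (expect .057,+-.052) 0.057 -0.0504
-0.002 tile far corner in window 0.0354 0.0296
-0.002 tile far corner in window 0.0355 -0.0296
   screw (expect .057,+-.052) 0.0568 0.0516
   screw (expect .057,+-.052) 0.0568 -0.0511
16.45 [-6.14715624 -0.30663822  8.49819326] [-0.18290096  1.37468478 -0.05311234]
```

Numbers check out: the screws land where expected, tile tilt is about 0.194 rad against 0.193, centre offset is (-4, 0) mm, and contact is about 10–11 N. I'll ease off slightly and let it settle.

>>> drive_tool:
  deltas:
    - {"delta_pos": [0,0,-0.0003],"roll": 0,"hand": 1}
    - {"delta_pos": [0,0,-0.0003],"roll": 0,"hand": 1}
    - {"delta_pos": [0,0,-0.0003],"roll": 0,"hand": 1}
    - {"delta_pos": [0,0,-0.0003],"roll": 0,"hand": 1}
    - {"delta_pos": [0,0,-0.0003],"roll": 0,"hand": 1}
    - {"delta_pos": [0,0,-0.0003],"roll": 0,"hand": 1}
    - {"delta_pos": [0,0,-0.0003],"roll": 0,"hand": 1}
    - {"delta_pos": [0,0,-0.0003],"roll": 0,"hand": 1}

```text
t: 17.45
ee_pos: [0.5389, 0.3257, 0.1028]
orientation: [-180.0, 0.1, -10.7]
force: [-6.5, -0.2, 7.3]
width: 0.157
grip_force: 15.0
```

```bash
python3 snap.py w11
python3 - <<'E'
from h import *
im=cv2.imread("pics/w11.png").astype(int); print(im[245:258,316:326].mean((1,2)).round().astype(int).tolist(),im[208:216,316:326].mean((1,2)).round().astype(int).tolist())
for i in range(4): s=sense();print(s["force"].round(1),round(s["grip_force"],1)); grab_frame("top")
# lever-up check: tip of lever in scene vs earlier up image (mean difference)
a=cv2.imread("pics/scene0.png").astype(int)[145:175,215:245];b=grab_frame("scene")[...,::-1].astype(int)[145:175,215:245];print("lever diff",abs(a-b).mean())
E
```

```text
[0.53890862 0.32572155 0.10280477] [-1.79987260e+02  1.22073869e-01 -1.06962148e+01] [ -64.1   37.5   38.9  103.8  -30.3   49.6 -111.4]
[82, 79, 80, 79, 79, 80, 82, 92, 102, 106, 105, 105, 105] [170, 146, 148, 145, 120, 90, 76, 78]
[-5.7  0.1  6.5] 15.0
[-6.5  1.   6.6] 15.0
[-6.1 -0.1  6.7] 15.0
[-5.8  0.2  6.2] 15.0
lever diff 0.3522222222222222
```

Contact is steady at about 8–9 N normal once the tile's weight is added back. The tilt is unchanged and the lever image matches its original up state. Handing in.

```bash
python3 -c "
from station import *
print(finish_job())"
```

```text
the job is handed in; nothing more can be done
None
```

I handed the job in at about 18 s with the tile still held on the plate; no verdict came back. The test button was pressed until the lever dropped and the lever was lifted back up. The tile sits about 4 mm off centre down the slope, tilted to match the plate (about 0.19 rad), pressing with an estimated 8–9 N.

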